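Turn a washed jar lid over with the spatula

TASK

One of the two white jar lids on the bench still lies with its plug (the narrower sealing side) underneath and hidden, where it cannot dry. Pick up the spatula by its handle, tip that lid up with the blade and turn it right over so that it lies flat on the bench with the plug facing up, then put the spatula back as you found it, its handle on the steel rest and its blade flat on the bench, clear of the lid. Never touch that lid with the gripper or arm, and leave the other lid, which already lies plug up, where it is.

Things in the scene. Friction and masses are not known exactly. Their poses are not given: they have to be found in the camera images.
- lid: Lid to turn: white plastic, 0.12 kg, loose; flange 110 mm across, 8 thick, over a coaxial plug 70 across, 12 high. Lies plug down: a plain disc from above, 12 mm free gap under the 20 mm overhang. Origin: centre of the plug's end face (0 over the bench now, 20 mm once turned); z from plug to flange. Blade 12 mm under the flange, moved on an arc, rolls it over its far edge; lands about 125 mm on.
- other_lid: Same kind of lid already plug up: flange on the bench, 70 mm plug with grey seal on top. Origin: centre of its underside, z up. The lids are at least 145 mm apart, one nearer the robot, one farther; which is which varies.
- spatula: Spatula, 0.16 kg, x from handle to blade (first roughly +y), z up. Origin: level with the blade's underside (on the bench), 40 mm straight below the grip point. Dark wood handle: level bar 18 wide (y), 14 thick, centred at z 40, x -130 to 65 mm; grip at x 0. Thin cranked neck; steel blade 70 wide, 2.5 thick, underside at z 0, from x 100 to its straight front edge at x 180 mm.
- rest: Fixed steel block under the spatula's handle: 50 (x) by 90 (y) by 33 mm high, centred at x -85, y 0 of this frame. Origin: on the bench, near the spatula's origin at the start; x the way the spatula points. Spatula is back when the two frames agree to about 20 mm, handle on the block, blade flat on the bench.
There are look-alikes about, which are no part of the job. What is meant by the rest is not orange, and is the smaller of those in its own colour. What is shaped like the lid but black is not meant.

How it is judged (in metres and radians):
On the way:
1. the lid is tipped up by the spatula's blade, more than 20 degrees (angle between lid's own z axis and vertical above 0.35 rad and contact force between spatula and lid above 0.05 N), for 0.1 s.
At the end, for the whole second after the job is handed in: The lid lies still and flat on the bench with its plug up (within 10 degrees, at bench height); the spatula lies still with its handle on the rest, level within 8 degrees and not raised more than 12 mm at the grip, not touching the lid (angle between lid's own z axis and vertical above 2.96 rad and height (world z) of lid between 0.014 and 0.026 m and linear speed of each of lid, spatula below 0.02 m/s and contact force between spatula and rest above 0.05 N and angle between spatula's own z axis and vertical below 0.15 rad and height (world z) of spatula between -0.01 and 0.012 m and contact force between spatula and lid below 0.05 N).
It fails at once if the lid to be turned is touched by the gripper's fingers or the arm (contact force between any of the fingers, the arm and lid above 0.3 N).
It fails at once if the other lid is moved by more than 20 mm (distance of other_lid from where it was at the start of the episode above 0.02 m).
It also fails if it takes over 51 s, if anything falls off the work surface, if the arm or the gripper's body presses on something with over 40 N, if the wrist force passes 120 N, or if a joint passes its speed limit or range.

ROBOT

A 7-joint arm with a two-finger parallel gripper is mounted at the origin on the work surface. World frame = base frame: x ahead of the robot, y to its left, z up, the work surface at z = 0. Lengths are in m, angles in degrees, forces in N, time in s.
With the tool pointing down it reaches from about 0.35 to 0.9 m from the base axis. Payload 7.2 kg.
Tool frame: the origin (TCP) lies at the very end of the fingers, on their centre line; the grasp point (between the pads) lies 19 mm behind it; z points along the fingers, y is the line along which they close (so a half turn about z gives the same grasp; the last joint's range is limited). The gripper opens to 85 mm and grips with 20 to 120 N. Pads are 22 mm wide; open, the fingers measure 114 mm over their backs; the gripper's body (76 mm by 85 mm) begins 54 mm behind the grasp point. The pads swing forward as they close: fully open they stand 13 mm farther back than shut.
Start: joints at [62.097, 23.554, -0.728, 91.456, 0.321, 64.991, -4.71], TCP at [0.254, -0.571, 0.231] pointing down, gripper open.
Joint ranges: [-169.25, 169.25], [-16.82, 113.86], [-84.01, 82.57], [7.8, 145.47], [-59.2, 239.2], [7.22, 106.19], [-163.78, 163.78]. Speed limits (degrees/s): [136.94, 136.94, 172.46, 172.46, 180, 180, 180].

INTERFACE

Orientations are given as a 3x3 rotation matrix whose columns are the frame's x, y, z axes.
In Python, from workcell import r gives the robot as it stands. The module is installed in compiled form; this text tells all that it offers.
- The arm moves only by the tool carry_out, never from a script. Its argument "series" is one flat list of numbers, 5 for each row, row after row: the shift along the tool's x, y, z in mm, then the turn about the tool's z in degrees, then the opening, from 0 (shut) to 1 (fully open). A call has exactly 10 rows; each row shifts and turns the commanded pose from where the row before left it, along the tool's axes as they then stand; what a row does not reach is not made up. A row lasts 1/12 s, in which the tool goes at most 41.7 mm and 7.16 degrees, less where a joint would pass 70% of its speed; a pose out of reach is approached as far as the arm can. A call is refused whole if a number of a shift passes 41.7 or a number of a turn 7.16, either way. A call with a gripper value outside its range is refused whole. The fingers move at their own pace and stop on an object; the grip force is fixed at half the most. Time passes only in rows, so rows that do not move let the fingers close, or fill a call up. It gives the time, the measured TCP pose, the force, the opening and the grip force at its end, in the units of the state.
- r.read_state(): the state, without advancing time (a new reading comes with each control period).
- r.get_image(name): name is "scene" or "top"; returns a dict with "frame" (384x512x3 uint8, red, green, blue), "fovy" (degrees; the focal length in pixels is half the picture's height over the tangent of half this angle, whatever the lens; pixels are square), "cx", "cy" (the principal point, pixels), "k1" (the pictures are not rectified: a ray, as slopes to the right and down, at radius r is drawn at 1 + k1 r^2 times it, then the intrinsics apply), "origin" and "rotation" of the camera in the world. Camera axes: x right, y up, looking along -z (the intrinsics and any distortion apply to the point x, -y, -z); pixel columns grow to the right and rows downward; lengths in m; the calibration is good to about 2 mm. A picture is of the moment at which its call begins. There is no depth.
- r.finish_job(): hands the job in; it is judged then, once.
Trained networks look in a picture, given as the dict that the camera call returned (one of the last four; its "shot" number tells which), for a name from the list of things; names that differ only in an ending like _2 or _b are one class to them, and where a whole thing is asked for, a point or a joint stands for the part that bears it (a point fixed in the world has none). Each returns a list of dicts, best first, with "p" (0 to 1); they miss things now and then, are a little off and sometimes report something else, mostly with a low value. They report only what shows in the picture. A call takes as long as a camera call. They do not tell look-alikes from the thing itself.
- r.spot_in(name, picture): "rect" ([left, top, right, bottom] in pixels, round what is visible of it).
The state is a dict: "time": time; "q": joint angles; "qvel": joint speeds; "joint_torque": joint torques, N m; "eef_pos": TCP position; "eef_rot": TCP orientation; "wrist_force": force on the tool from outside, world axes, zero at the start; "torque": the same for the moment, N m; "finger_gap": finger opening in m; "gripper_force": force on a finger pad.
Only numpy, scipy, OpenCV 4.12 (cv2) and the standard library are available. Lean on these libraries where they do the work, as an engineer would, in place of code of your own. Each camera call takes 0.05 s, during which the arm holds its last target. There are 200 camera calls.

## Working session

There is one attempt and no reset: what is moved stays moved. The work goes in short steps, Python scripts to look and compute and a tool call to move; the robot and the scene stay as the last step left them, time stands still between calls to the robot, and variables do not carry over. Pictures are saved under pics/ and viewed, at most 10 in all, crops included, and the job is handed in when it is done.

Besides the shell and the picture viewer there is one more tool, called after "Call:" by a JSON object that holds its "method" and its "body". carry_out: Moves the arm, as the interface text tells. Its arguments: {"type":"object","properties":{"series":{"type":"array"}},"required":["series"]}

```bash
mkdir -p pics; cat > h.py <<'E'
import numpy as np, cv2
from workcell import r
def px2w(im,u,v,z):
    f=im["frame"].shape[0]/2/np.tan(np.radians(im["fovy"])/2)
    d=np.array([(u-im["cx"])/f,(v-im["cy"])/f]); s=d.copy()
    for _ in range(20): s=d/(1+im["k1"]*(s@s))
    ray=np.array(im["rotation"])@np.array([s[0],-s[1],-1]); o=np.array(im["origin"])
    return o+ray*(z-o[2])/ray[2]
def w2px(im,p):
    f=im["frame"].shape[0]/2/np.tan(np.radians(im["fovy"])/2)
    c=np.array(im["rotation"]).T@(np.array(p)-np.array(im["origin"]))
    s=np.array([c[0],-c[1]])/-c[2]; s=s*(1+im["k1"]*(s@s))
    return s*f+[im["cx"],im["cy"]]
def save(im,n,crop=None,k=1):
    a=im["frame"]
    if crop: a=a[crop[1]:crop[3],crop[0]:crop[2]]
    cv2.imwrite("pics/"+n,cv2.resize(a[:,:,::-1],None,fx=k,fy=k,interpolation=cv2.INTER_CUBIC))
E
python3 - <<'E'
from h import *
s=r.read_state();print(s)
ims=[r.get_image(n) for n in("top","scene")]
for n,im in zip(("top","scene"),ims):
    print(n,im["origin"],im["fovy"],im["k1"])
    for o in("lid","other_lid","spatula","rest"):
        for d in r.spot_in(o,im): 
            b=d["rect"];print(o,np.round(b),round(d["p"],2),np.round(px2w(im,(b[0]+b[2])/2,(b[1]+b[3])/2,.02),3))
a=np.hstack([i["frame"] for i in ims])
save(ims[0],"top0.png",None,1.5);save(ims[1],"scene0.png",None,1.5)
E
```

```text
{'time': 0.0, 'q': array([62.09733824, 23.59956197, -0.72837324, 91.50416594,  0.3201826 ,
       64.99054216, -4.71021696]), 'qvel': array([-0.02359605,  0.04207917,  0.00374079,  0.02734122, -0.05529093,
       -0.07052521, -0.00029102]), 'joint_torque': array([-3.62232076e-04, -6.00627494e+01,  6.81808814e-01, -2.99412113e+01,
        1.38014925e-02,  1.07760594e-02, -9.61241454e-06]), 'eef_pos': array([ 0.25392432, -0.57054801,  0.23045718]), 'eef_rot': array([[ 9.13575664e-01,  4.06668105e-01, -7.47881428e-04],
       [ 4.06668779e-01, -9.13574557e-01,  1.42560600e-03],
       [-1.03496952e-04, -1.60653898e-03, -9.99998704e-01]]), 'wrist_force': array([0.22858156, 0.37329462, 0.56827267]), 'torque': array([ 0.02510893, -0.02586751,  0.00573647]), 'gripper_force': 0.0, 'finger_gap': 0.08505019540529661}
top [ 0.45521514 -0.10707139  0.91477615] 54.47496125483332 -0.09494066138366836
lid [152. 177. 196. 218.] 0.97 [0.616 0.066 0.02 ]
lid [151. 115. 194. 154.] 0.85 [0.776 0.083 0.02 ]
other_lid [158. 250. 206. 298.] 0.81 [0.435 0.035 0.02 ]
spatula [268. 213. 398. 246.] 0.77 [ 0.55  -0.324  0.02 ]
rest [367. 156. 399. 209.] 0.73 [ 0.674 -0.453  0.02 ]
rest [360. 222. 388. 264.] 0.63 [ 0.521 -0.425  0.02 ]
scene [ 0.87607895 -0.42709493  0.59889217] 57.89959945446846 -0.0881251020707443
lid [290. 130. 338. 169.] 0.79 [0.621 0.065 0.02 ]
lid [353. 156. 405. 205.] 0.74 [0.779 0.08  0.02 ]
other_lid [224. 109. 266. 143.] 0.56 [0.449 0.022 0.02 ]
spatula [ 87. 191. 234. 299.] 0.92 [ 0.539 -0.319  0.02 ]
rest [ 91. 191. 125. 238.] 0.71 [ 0.404 -0.344  0.02 ]
rest [ 89. 249. 141. 306.] 0.57 [ 0.526 -0.416  0.02 ]
rest [112. 302. 196. 384.] 0.55 [ 0.665 -0.442  0.02 ]
```

View pics/top0.png

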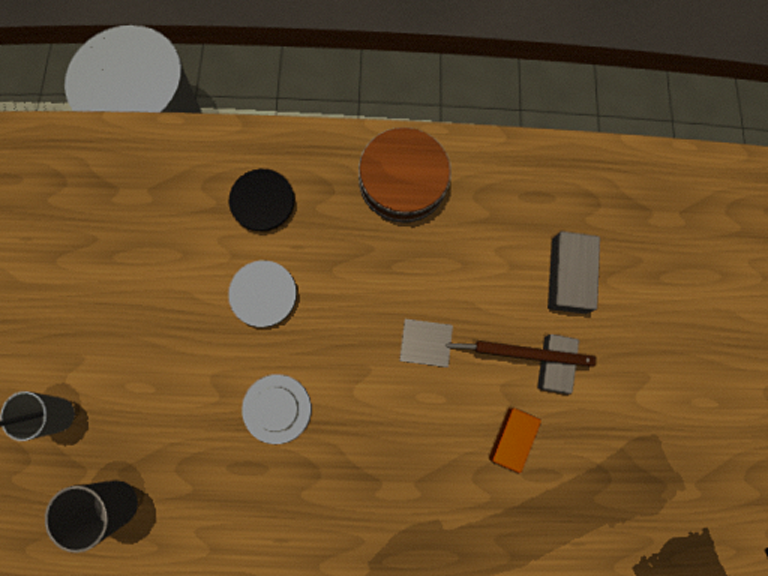

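View pics/scene0.png

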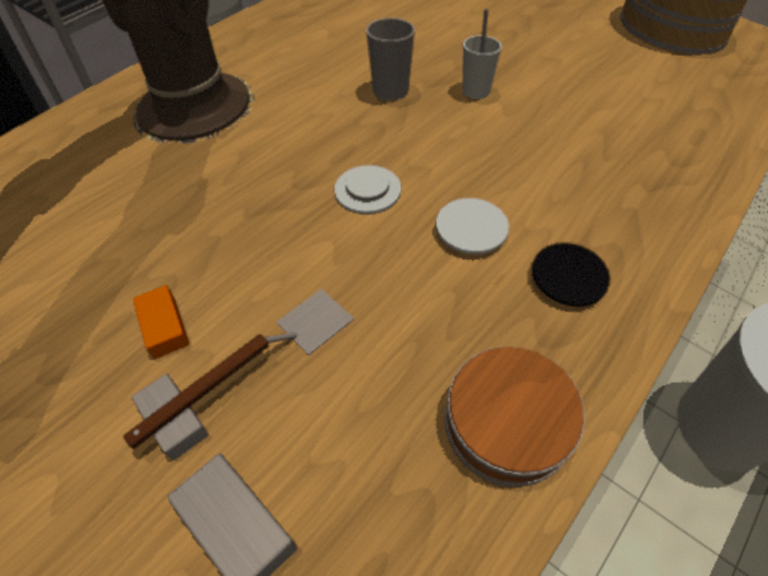

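The thing to turn is the plain white disc at top-picture px (175,197), full scale. It could be confused with:
- the plug-up lid at (184,273)
- the black disc at (175,134)
- the wooden tin at (270,117)

The rest is the small grey block under the handle at (372,242). The larger grey block at (384,182) and the orange one at (344,293) are not it.

Next I'll measure these precisely.

```bash
cat >> h.py <<'E'
def blob(mask,seed,rad=60):
    n,l,st,c=cv2.connectedComponentsWithStats(mask.astype(np.uint8),connectivity=8)
    k=max(range(1,n),key=lambda i: st[i,4]*(np.hypot(*(c[i]-seed))<rad))
    ys,xs=np.where(l==k); return np.c_[xs,ys].astype(float),c[k]
E
python3 - <<'E'
from h import *
im=r.get_image("top");a=im["frame"].astype(int);hsv=cv2.cvtColor(im["frame"],cv2.COLOR_RGB2HSV)
white=(hsv[...,1]<50)&(hsv[...,2]>140)
for s in((175,197),(184,273)):
    p,c=blob(white,s,15);e=cv2.fitEllipse(cv2.convexHull(p.astype(np.float32)));print(s,e,px2w(im,*e[0],.02).round(4),px2w(im,*e[0],.008).round(4))
# handle: dark reddish
m=(hsv[...,2]<110)&(a[...,0]>a[...,2]+15); m[:205]=0;m[255:]=0;m[:,:310]=0;m[:,402:]=0
p,c=blob(m,(357,236),25)
w=np.array([px2w(im,u,v,.047)[:2] for u,v in p]);mu=w.mean(0);d=np.linalg.svd(w-mu)[2][0];d*=np.sign(d[1])
t=(w-mu)@d;print("handle",len(p),mu,d,t.min(),t.max(),"grip",mu+d*(t.min()+.130),mu+d*(t.max()-.065))
g=(hsv[...,1]<70)&(hsv[...,2]>100);g[:205]=0;g[255:]=0
p,c=blob(g,(284,229),15);rc=cv2.minAreaRect(p.astype(np.float32));b=cv2.boxPoints(rc);print("blade px",b.round(1))
w=np.array([px2w(im,u,v,.0025)[:2] for u,v in b]);print(w.round(4),w.mean(0))
save(im,"crop1.png",(130,95,420,310),2.6)
E
```

```text
(175, 197) ((174.33334350585938, 195.2307891845703), (42.54147720336914, 44.29051208496094), 57.785308837890625) [0.6213 0.0655 0.02  ] [0.6235 0.0678 0.008 ]
(184, 273) ((183.6870880126953, 272.48126220703125), (44.080162048339844, 45.48298263549805), 35.69358825683594) [0.4375 0.0313 0.02  ] [0.4372 0.0332 0.008 ]
handle 1005 [ 0.53355974 -0.3638739 ] [0.08555963 0.99633305] -0.10955799355976803 0.10285563407850971 grip [ 0.53530875 -0.34350685] [ 0.53679865 -0.32615708]
blade px [[266.4 240.2]
 [269.8 212.5]
 [301.3 216.4]
 [297.9 244.1]]
[[ 0.5213 -0.1624]
 [ 0.5899 -0.1692]
 [ 0.5827 -0.2478]
 [ 0.514  -0.24  ]] [ 0.55196641 -0.20484667]
```

View pics/crop1.png

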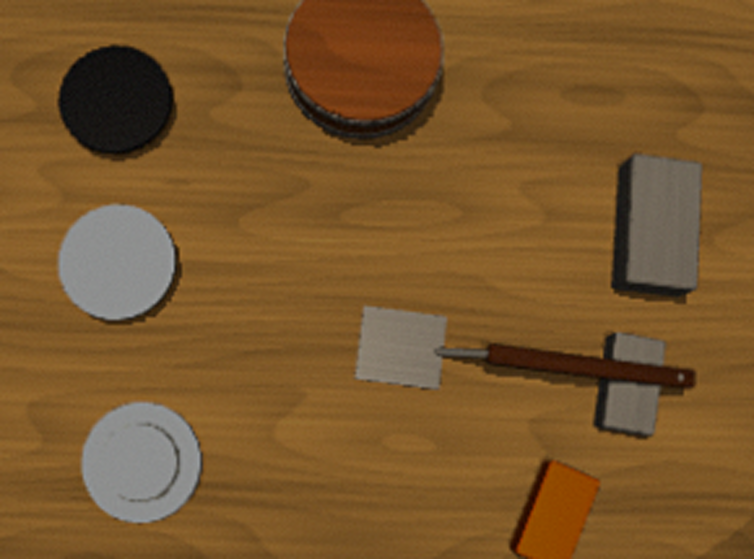

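The plain white disc at crop px (117,262) is the lid to turn. The other lid, plug up, is at (141,462). The spatula handle lies on the small grey block at (633,385). I'll align the tool yaw first.

Call:
{"method": "carry_out", "body": {"series": [0,0,0,-6.8,1,0,0,0,-6.8,1,0,0,0,-6.8,1,0,0,0,-6.8,1,0,0,0,-6.8,1,0,0,0,-6.8,1,0,0,0,-6.8,1,0,0,0,-6.8,1,0,0,0,-6.8,1,0,0,0,0,1]}}

```text
time: 1.38
eef_pos: [0.2541, -0.5711, 0.2313]
eef_rot: [[0.079, 0.997, 0.0], [0.997, -0.079, 0.0], [0.0, 0.0, -1.0]]
wrist_force: [-0.2, 0.1, -0.7]
finger_gap: 0.0854
gripper_force: 0.0
```

```bash
cat >> h.py <<'E'
def delta(t,yaw=None):
    s=r.read_state();R=np.array(s["eef_rot"]);p=np.array(s["eef_pos"])
    print("t",s["time"],"pos",p.round(4),"yaw",np.degrees(np.arctan2(R[1,0],R[0,0])).round(2),"gap",round(s["finger_gap"],4),"gf",round(s["gripper_force"],1),"wf",np.round(s["wrist_force"],1))
    print("tool delta mm",((np.array(t)-p)@R*1000).round(1))
E
python3 -c "
from h import *
delta([.537,-.343,.12])"
```

```text
t 1.3833 pos [ 0.2541 -0.5711  0.2313] yaw 85.49 gap 0.0854 gf 0.0 wf [-0.2  0.1 -0.7]
tool delta mm [249.6 264.1 111.3]
```

Call:
{"method": "carry_out", "body": {"series": [25,26.4,8,0,1,25,26.4,8,0,1,25,26.4,8,0,1,25,26.4,8,0,1,25,26.4,8,0,1,25,26.4,8,0,1,25,26.4,8,0,1,25,26.4,8,0,1,25,26.4,8,0,1,25,26.4,8,0,1]}}

```text
time: 2.22
eef_pos: [0.5394, -0.3428, 0.151]
eef_rot: [[0.089, 0.996, 0.0], [0.996, -0.089, -0.0], [-0.0, 0.0, -1.0]]
wrist_force: [1.3, -1.5, -0.4]
finger_gap: 0.0854
gripper_force: 0.0
```

```bash
python3 -c "
from h import *
delta([.537,-.343,.021])
im=r.get_image('scene');save(im,'s2.png',(60,60,360,330),2.4)"
```

```text
t 2.2167 pos [ 0.5394 -0.3428  0.151 ] yaw 84.92 gap 0.0854 gf 0.0 wf [ 1.3 -1.5 -0.4]
tool delta mm [ -0.4  -2.4 130. ]
```

View pics/s2.png

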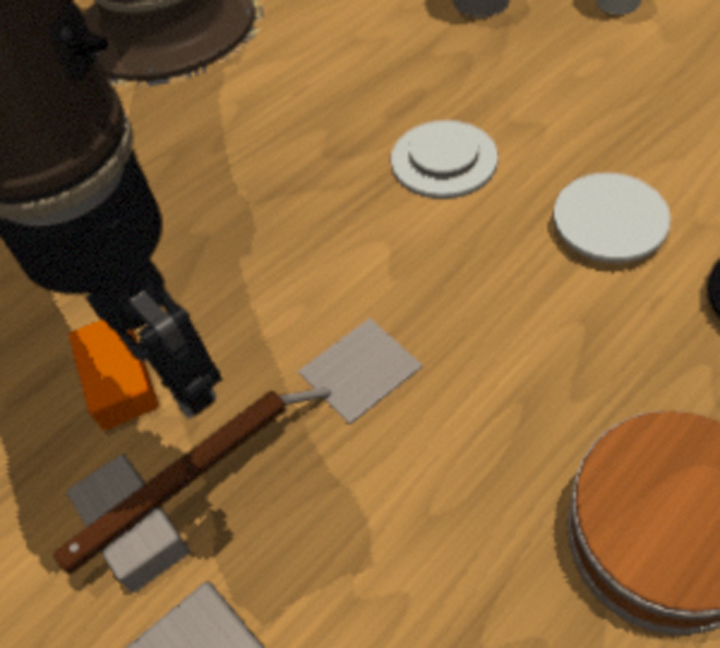

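The gripper is above the handle, with its finger tips near crop px (197,405). Now I'll descend, then grip.

Call:
{"method": "carry_out", "body": {"series": [0,-1,18,0,1,0,-1,18,0,1,0,0,18,0,1,0,0,18,0,1,0,0,18,0,1,0,0,14,0,1,0,0,12,0,1,0,0,9,0,1,0,0,5,0,1,0,0,0,0,1]}}

```text
time: 3.1
eef_pos: [0.5358, -0.3436, 0.0203]
eef_rot: [[0.084, 0.996, -0.001], [0.996, -0.084, 0.001], [0.001, -0.001, -1.0]]
wrist_force: [-1.0, 0.1, -0.1]
finger_gap: 0.0855
gripper_force: 0.0
```

Call:
{"method": "carry_out", "body": {"series": [0,0,0,0,0,0,0,0,0,0,0,0,0,0,0,0,0,0,0,0,0,0,0,0,0,0,0,0,0,0,0,0,0,0,0,0,0,0,0,0,0,0,0,0,0,0,0,0,0,0]}}

```text
time: 3.93
eef_pos: [0.5366, -0.344, 0.0219]
eef_rot: [[0.084, 0.996, 0.001], [0.996, -0.084, -0.001], [-0.001, 0.001, -1.0]]
wrist_force: [-0.7, 0.7, 5.2]
finger_gap: 0.017
gripper_force: 60.1
```

```bash
python3 -c "
from h import *
delta([.537,-.343,.021])"
```

```text
t 3.9333 pos [ 0.5366 -0.344   0.0219] yaw 85.2 gap 0.017 gf 60.1 wf [-0.7  0.7  5.2]
tool delta mm [1.1 0.3 0.9]
```

Call:
{"method": "carry_out", "body": {"series": [0,0,-8,0,0,0,0,-12,0,0,0,0,-15,0,0,15,5,-5,0,0,25,9,0,0,0,30,10,0,0,0,30,10,0,0,0,25,9,0,0,0,17,5,0,0,0,8,2,0,0,0]}}

```text
time: 4.77
eef_pos: [0.6002, -0.1934, 0.0619]
eef_rot: [[0.079, 0.997, 0.001], [0.997, -0.079, 0.002], [0.002, 0.001, -1.0]]
wrist_force: [0.6, 0.2, -0.6]
finger_gap: 0.017
gripper_force: 59.1
```

```bash
python3 - <<'E'
from h import *
delta([.5991,-.1986,.026])
im=r.get_image("scene");save(im,'s3.png',(120,90,420,290),2.6)
im=r.get_image("top");hsv=cv2.cvtColor(im["frame"],cv2.COLOR_RGB2HSV)
g=(hsv[...,1]<70)&(hsv[...,2]>100);g[:,:199]=0;g[:,:]&=True
p,c=blob(g,w2px(im,[.611,-.058,.04]),20);b=cv2.boxPoints(cv2.minAreaRect(p.astype(np.float32)));print(b.round(1))
print(np.array([px2w(im,*q,.043)[:2] for q in b]).round(4))
E
```

```text
t 4.7667 pos [ 0.6002 -0.1934  0.0619] yaw 85.48 gap 0.017 gf 59.1 wf [ 0.6  0.2 -0.6]
tool delta mm [-5.3 -0.7 35.9]
[[204.1 211.1]
 [207.7 182.7]
 [255.4 188.7]
 [251.9 217.1]]
[[ 0.5816 -0.0115]
 [ 0.6504 -0.0162]
 [ 0.6401 -0.1306]
 [ 0.5714 -0.1244]]
```

View pics/s3.png

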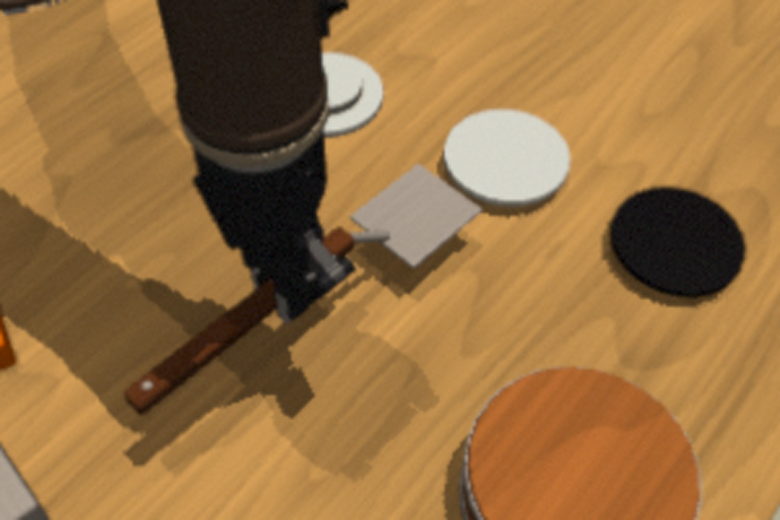

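The blade is level and on line with the lid, its front edge about 25 mm short of it (crop px 450,190). I'll lower it, then slide it under.

Call:
{"method": "carry_out", "body": {"series": [0,-1,10,0,0,0,0,10,0,0,0,0,8,0,0,0,0,5,0,0,0,0,2,0,0,0,0,0,0,0,0,0,0,0,0,0,0,0,0,0,0,0,0,0,0,0,0,0,0,0]}}

```text
time: 5.7
eef_pos: [0.5979, -0.1985, 0.0268]
eef_rot: [[0.084, 0.996, 0.001], [0.996, -0.084, -0.0], [-0.0, 0.001, -1.0]]
wrist_force: [0.7, -0.3, -1.2]
finger_gap: 0.0167
gripper_force: 59.2
```

```bash
python3 - <<'E'
from h import *
delta([.6213-.223*.082,.0655-.223*.9966,.0265])
E
```

```text
t 5.7 pos [ 0.5979 -0.1985  0.0268] yaw 85.2 gap 0.0167 gf 59.2 wf [ 0.7 -0.3 -1.2]
tool delta mm [42.1  1.6  0.2]
```

Call:
{"method": "carry_out", "body": {"series": [6,1.5,0,0,0,8,0,0,0,0,8,0,0,0,0,7,0,0,0,0,5,0,0,0,0,4,0,0,0,0,3,0,0,0,0,1,0,0,0,0,0,0,0,0,0,0,0,0,0,0]}}

```text
time: 6.53
eef_pos: [0.6025, -0.1571, 0.0263]
eef_rot: [[0.084, 0.996, -0.0], [0.996, -0.084, -0.0], [-0.0, 0.0, -1.0]]
wrist_force: [-0.4, 0.7, -1.6]
finger_gap: 0.0172
gripper_force: 59.2
```

```bash
python3 - <<'E'
from h import *
delta([.6213-.223*.082,.0655-.223*.9966,.0265])
im=r.get_image("scene");save(im,'s4.png',(220,80,400,215),4)
im=r.get_image("top");hsv=cv2.cvtColor(im["frame"],cv2.COLOR_RGB2HSV)
white=(hsv[...,1]<50)&(hsv[...,2]>120)
white[:,200:]=0;p,c=blob(white,(174.3,195.2),15);print(c)
E
```

```text
t 6.5333 pos [ 0.6025 -0.1571  0.0263] yaw 85.18 gap 0.0172 gf 59.2 wf [-0.4  0.7 -1.6]
tool delta mm [ 0.4  0.4 -0.2]
[175.48819876 195.6173913 ]
```

View pics/s4.png

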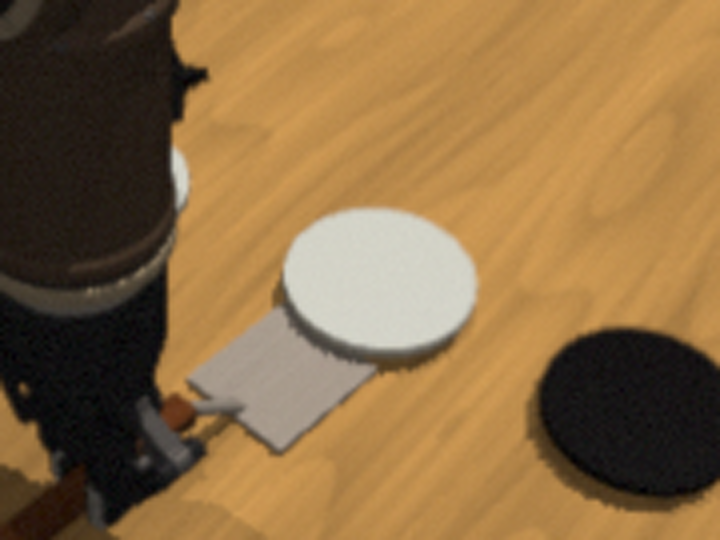

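The blade is under the flange (near crop px 330,345) and the lid has not moved. I'll start the arc, up to about 40°.

Call:
{"method": "carry_out", "body": {"series": [0,0,-3,0,0,0,0,-3,0,0,1,0,-5.5,0,0,2.3,0,-7,0,0,2.5,0,-6.4,0,0,3,0,-6.2,0,0,4,0,-6.4,0,0,4.5,0,-6.1,0,0,4.2,0,-6.4,0,0,4.7,0,-6.1,0,0]}}

```text
time: 7.47
eef_pos: [0.6049, -0.13, 0.0832]
eef_rot: [[0.084, 0.997, 0.0], [0.997, -0.084, -0.0], [0.0, 0.0, -1.0]]
wrist_force: [0.3, -0.1, -2.4]
finger_gap: 0.017
gripper_force: 59.1
```

```bash
python3 - <<'E'
from h import *
delta([.6025+.026*.083,-.1571+.026*.9966,.0263+.056])
im=r.get_image("scene");save(im,'s5.png',(220,60,400,215),4*.95)
E
```

```text
t 7.4667 pos [ 0.6049 -0.13    0.0832] yaw 85.21 gap 0.017 gf 59.1 wf [ 0.3 -0.1 -2.4]
tool delta mm [-1.2 -0.1  0.9]
```

View pics/s5.png

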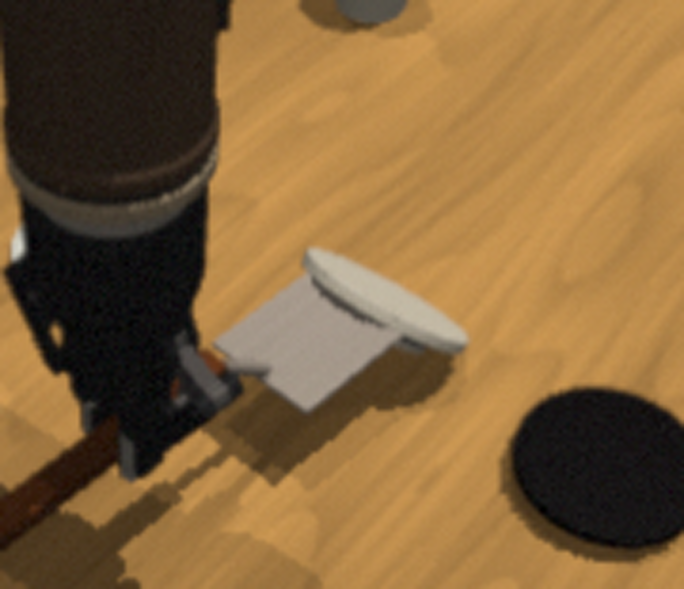

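The lid is tipped about 40° on the blade's front edge (crop px 385,310). I'll continue over the top.

Call:
{"method": "carry_out", "body": {"series": [5.8,0,-6.3,0,0,6.3,0,-5.8,0,0,6.8,0,-5.2,0,0,7.2,0,-4.6,0,0,9.1,0,-4.6,0,0,9.6,0,-3.7,0,0,9.9,0,-2.7,0,0,10.1,0,-1.6,0,0,10.3,0,-1.5,0,0,11,0,-1,0,0]}}

```text
time: 8.35
eef_pos: [0.612, -0.0436, 0.1194]
eef_rot: [[0.084, 0.996, -0.0], [0.996, -0.084, 0.0], [0.0, -0.0, -1.0]]
wrist_force: [-0.0, -0.2, -1.4]
finger_gap: 0.0168
gripper_force: 59.1
```

Call:
{"method": "carry_out", "body": {"series": [10,0,0,0,0,8,0,0,0,0,4,0,0,0,0,0,0,0,0,0,0,0,0,0,0,0,0,0,0,0,0,0,0,0,0,0,0,0,0,0,0,0,0,0,0,0,0,0,0,0]}}

```text
time: 9.18
eef_pos: [0.6138, -0.0232, 0.1194]
eef_rot: [[0.084, 0.996, 0.0], [0.996, -0.084, -0.0], [-0.0, 0.0, -1.0]]
wrist_force: [-1.2, -0.3, -2.0]
finger_gap: 0.0166
gripper_force: 59.1
```

```bash
python3 - <<'E'
from h import *
delta([.5366,-.344,.09])
im=r.get_image("scene");save(im,'s6.png',(200,40,400,215),3.4)
E
```

```text
t 9.1833 pos [ 0.6138 -0.0232  0.1194] yaw 85.17 gap 0.0166 gf 59.1 wf [-1.2 -0.3 -2. ]
tool delta mm [-326.1  -50.    29.4]
```

View pics/s6.png

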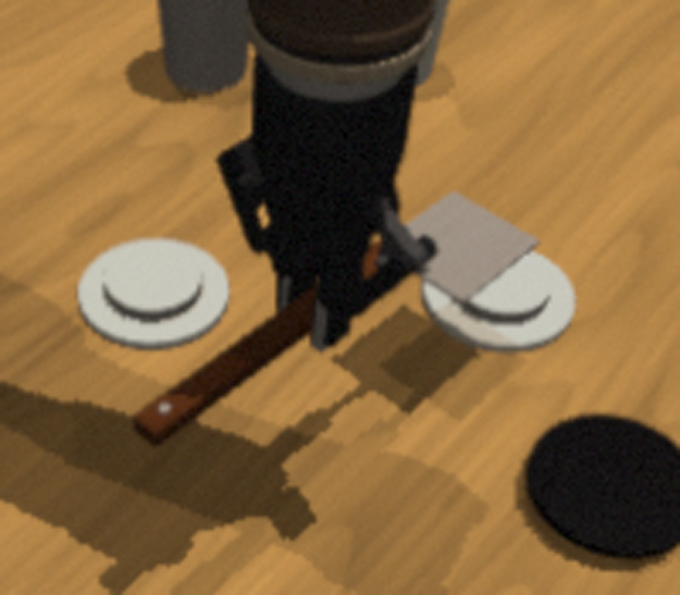

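The lid lies flat with its plug up (crop px 500,300) and the blade is above it. Now I'll take the spatula back.

Call:
{"method": "carry_out", "body": {"series": [-15,-2,0,0,0,-30,-5,0,0,0,-38,-6,0,0,0,-38,-6,0,0,0,-38,-6,0,0,0,-38,-6,0,0,0,-38,-6,0,0,0,-38,-6,0,0,0,-33,-5,0,0,0,-20,-2,0,0,0]}}

```text
time: 10.07
eef_pos: [0.5335, -0.3499, 0.1194]
eef_rot: [[0.089, 0.996, -0.001], [0.996, -0.089, -0.003], [-0.003, -0.001, -1.0]]
wrist_force: [-0.9, -0.5, -2.1]
finger_gap: 0.0169
gripper_force: 59.1
```

Call:
{"method": "carry_out", "body": {"series": [0,0,10,0,0,0,0,15,0,0,0,0,15,0,0,0,0,15,0,0,0,0,10,0,0,0,0,5,0,0,0,0,0,0,0,0,0,0,0,0,0,0,0,0,0,0,0,0,0,0]}}

```text
time: 10.9
eef_pos: [0.5373, -0.3438, 0.0504]
eef_rot: [[0.084, 0.996, 0.001], [0.996, -0.084, -0.001], [-0.001, 0.001, -1.0]]
wrist_force: [0.3, 0.0, -1.0]
finger_gap: 0.0171
gripper_force: 59.1
```

```bash
python3 - <<'E'
from h import *
delta([.5366,-.344,.0225])
E
```

```text
t 10.9 pos [ 0.5373 -0.3438  0.0504] yaw 85.2 gap 0.0171 gf 59.1 wf [ 0.3  0.  -1. ]
tool delta mm [-0.2 -0.7 27.9]
```

Call:
{"method": "carry_out", "body": {"series": [0,-0.7,6,0,0,0,0,8,0,0,0,0,6,0,0,0,0,4,0,0,0,0,2,0,0,0,0,1.5,0,0,0,0,0.5,0,0,0,0,0,0,0,0,0,0,0,0,0,0,0,0,0]}}

```text
time: 11.73
eef_pos: [0.5356, -0.3433, 0.022]
eef_rot: [[0.084, 0.996, -0.001], [0.996, -0.084, 0.0], [0.0, -0.001, -1.0]]
wrist_force: [-4.8, 3.1, 6.3]
finger_gap: 0.0169
gripper_force: 60.1
```

Call:
{"method": "carry_out", "body": {"series": [0,0,0,0,0.3,0,0,0,0,0.6,0,0,0,0,1,0,0,0,0,1,0,0,0,0,1,0,0,0,0,1,0,0,0,0,1,0,0,0,0,1,0,0,0,0,1,0,0,0,0,1]}}

```text
time: 12.57
eef_pos: [0.536, -0.3435, 0.0214]
eef_rot: [[0.084, 0.996, -0.0], [0.996, -0.084, -0.0], [-0.0, -0.0, -1.0]]
wrist_force: [0.1, -0.7, 0.4]
finger_gap: 0.085
gripper_force: 0.0
```

Call:
{"method": "carry_out", "body": {"series": [0,0,-8,0,1,0,0,-15,0,1,0,0,-20,0,1,0,0,-25,0,1,0,0,-25,0,1,0,0,-20,0,1,0,0,-15,0,1,0,0,-5,0,1,0,0,0,0,1,0,0,0,0,1]}}

```text
time: 13.4
eef_pos: [0.5357, -0.3434, 0.1541]
eef_rot: [[0.084, 0.996, -0.0], [0.996, -0.084, 0.0], [0.0, -0.0, -1.0]]
wrist_force: [-0.5, -0.1, -0.7]
finger_gap: 0.0855
gripper_force: 0.0
```

```bash
python3 - <<'E'
from h import *
delta([.5366,-.344,.0225])
im=r.get_image("scene");save(im,'s7.png',None,1.5)
E
```

```text
t 13.4 pos [ 0.5357 -0.3434  0.1541] yaw 85.19 gap 0.0855 gf 0.0 wf [-0.5 -0.1 -0.7]
tool delta mm [ -0.5   1.  131.6]
```

View pics/s7.png

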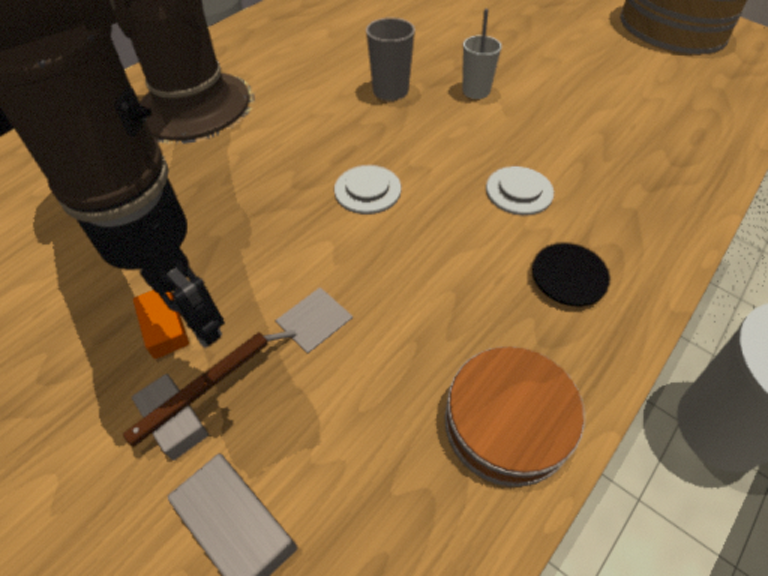

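Both lids now lie plug up. The turned one is at (520,190), and the other has not moved from (367,189). The spatula is back on its rest, blade flat on the bench at (315,320).

```bash
python3 -c "
from h import *
print(r.finish_job())"
```

```text
the job is handed in; nothing more can be done
None
```

I turned the lid over with the spatula blade so it lies flat with its plug up, put the spatula back on its rest, left the other lid in place, and handed the job in at about 13.5 s; no verdict was returned.

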